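Build the cup-forming stack on the bench

ROBOT

A 6-joint arm with a two-finger parallel gripper is mounted at the origin on the work surface. World frame = base frame: x ahead of the robot, y to its left, z up, the work surface at z = 0. Lengths are in m, angles in rad, forces in N, time in s.
With the tool pointing down it reaches from about 0.35 to 0.85 m from the base axis. Payload 8.1 kg.
Tool frame: the origin (TCP) lies at the very end of the fingers, on their centre line; the grasp point (between the pads) lies 19 mm behind it; z points along the fingers, y is the line along which they close (so a half turn about z gives the same grasp; the last joint's range is limited). The gripper opens to 93 mm and grips with 3 to 60 N. Pads are 15 mm wide; open, the fingers measure 128 mm over their backs; the gripper's body (75 mm by 188 mm) begins 65 mm behind the grasp point.
Start: joints at [-0.085, 0.13, 1.488, -0, 1.523, -0.085], TCP at [0.6, 0, 0.219] pointing down, gripper open.
Joint ranges: [-2.96, 2.96], [-0.89, 2.26], [0.02, 2.5], [-1.34, 4.48], [0, 2.73], [-2.66, 2.66]. Speed limits (rad/s): [2.39, 2.39, 2.79, 3.14, 3.14, 3.14].

INTERFACE

Orientations are given as a rotation vector (axis times angle).
In Python, from plant import monitor, eyes, ticket gives the robot as it stands.
- The arm moves only by the tool arm_command, never from a script. Its argument "deltas" is a list that holds one entry, the list of rows, each a list of 6 numbers: the shift along the world's x, y, z in cm, then the turn, a rotation vector about the world's x, y, z in degrees. In form: [[[tx, ty, tz, rx, ry, rz], ...]]. A call has 1 to 12 rows; each row shifts and turns the commanded pose from where the row before left it; what a row does not reach is not made up. A row lasts 1/12 s, in which the tool goes at most 41.7 mm and 7.16 degrees, less where a joint would pass 70% of its speed; a pose out of reach is approached as far as the arm can. A call is refused whole if a number of a shift passes 4.17 or a number of a turn 7.16, either way. A call with a gripper value outside its range is refused whole. "gripper" is the opening, from -1 (shut) to 1 (fully open), set as the call begins (left out, the last holds). The fingers move at their own pace and stop on an object; "squeeze" is the grip in N (left out, the last holds). Time passes only in rows, so rows that do not move let the fingers close. It gives the time, the measured TCP pose, the force, the opening and the grip force at its end, in the units of the state.
- monitor.read_state(): the state, without advancing time (a new reading comes with each control period).
- eyes.read_camera(name): name is "scene" or "side" or "wrist"; returns the picture (400x640x3 uint8, blue, green, red); there is no depth.
- eyes.camera_model(name): a dict with "fx", "fy", "cx", "cy" (pixels), "rvec" (rotation vector, rad) and "tvec" (3), from world to camera coordinates, as OpenCV has them. Camera axes: x right, y down, z forward; pixel columns grow to the right and rows downward; lengths in m; the calibration is good to about 2 mm. A picture is of the moment at which its call begins: read the wrist's pose just before it. camera_model takes no time and is no camera call; for the wrist camera it gives the pose at the moment of the call.
- ticket.close_job(): hands the job in; it is judged then, once.
The state is a dict: "t": time; "q": joint angles; "dq": joint speeds; "joint_torque": joint torques, N m; "tool_pos": TCP position; "orientation": TCP orientation; "force": force on the tool from outside, world axes, zero at the start; "wrist_torque": the same for the moment, N m; "opening": finger opening in m; "gripper_force": force on a finger pad.
Only numpy, scipy, OpenCV 4.12 (cv2) and the standard library are available. Lean on these libraries where they do the work, as an engineer would, in place of code of your own. Each camera call takes 0.05 s, during which the arm holds its last target. There are 200 camera calls.

TASK

Build the cup-forming stack on the black rubber pad, one piece at a time from the bottom up: the steel bench block in the middle of the pad, the brass die in the middle of the block with its pit facing up, the silver cup that fits the pit seated down in it with its mouth up, and last the slim steel punch standing upright on the floor of that cup. Set each piece down without dropping it, and leave the wide cup, the stout punch, the jar and the dish standing where they are.

Things in the scene. Friction and masses are not known exactly. Their poses are not given: they have to be found in the camera images.
- pad: black rubber pad, square, 90 x 90 mm and 8 mm thick, fixed flat on the bench. Origin: centre of its underside (8 mm below its top). x and y along its sides.
- block: plain solid steel bench block, square, 60 x 60 mm and 20 mm high, about 0.55 kg, loose, lying flat. Origin: centre of its underside. x and y along its sides.
- die: brass die, square, 54 x 54 mm and 26 mm high, about 0.5 kg, loose, with one round flat-floored pit in the middle of its top: 40 mm across, 8 mm deep, so its floor is 18 mm above the underside. Origin: centre of its underside. x and y along its sides; z up, out of the pit.
- cup: small silver cup, the one that fits the pit: round and straight-sided, 34 mm outside diameter, 22 mm high, wall 2.5 mm (mouth 29 mm across), floor 3 mm thick, about 70 g, loose, mouth up. Origin: centre of its underside; z towards the mouth.
- punch: slim steel punch: plain upright cylinder 22 mm in diameter and 62 mm high, about 0.18 kg, loose, standing on its end. Origin: centre of its foot; z along it, up.
- big_cup: wide silver cup, too wide for the pit: round, 50 mm outside diameter, 22 mm high, loose, mouth up; to be left alone. Origin: centre of its underside.
- stout_punch: stout steel punch, too wide for the small cup: upright cylinder 34 mm in diameter and 62 mm high, loose; to be left alone. Origin: centre of its foot.
- jar: amber glass jar with a black cap, 44 mm in diameter and 58 mm high, loose; to be left alone. Origin: centre of its underside.
- dish: red-brown clay dish, round, 60 mm across the rim and 26 mm high, loose; to be left alone. Origin: centre of its underside.

How it is judged:
On the way, in this order (a step that is already met when the one before it is completed fails the run):
1. the steel block lies in the middle of the pad, released (horizontal distance between block and pad below 0.018 m and z of block in the frame of pad between 0.005 and 0.011 m and angle between block's own z axis and vertical below 0.1 rad and contact force between the fingers and block below 0.3 N and linear speed of block below 0.03 m/s and angular speed of block below 0.3 rad/s), for 0.2 s.
2. the brass die lies in the middle of the block, pit up, released (horizontal distance between block and pad below 0.018 m and z of block in the frame of pad between 0.005 and 0.011 m and angle between each of block, die's own z axis and vertical below 0.1 rad and horizontal distance between die and block below 0.014 m and z of die in the frame of block between 0.017 and 0.023 m and contact force between the fingers and die below 0.3 N and linear speed of die below 0.03 m/s and angular speed of die below 0.3 rad/s), for 0.2 s.
3. the small silver cup is seated in the pit, mouth up, released (horizontal distance between block and pad below 0.018 m and z of block in the frame of pad between 0.005 and 0.011 m and angle between each of block, die, cup's own z axis and vertical below 0.1 rad and horizontal distance between die and block below 0.014 m and z of die in the frame of block between 0.017 and 0.023 m and horizontal distance between cup and die below 0.007 m and z of cup in the frame of die between 0.015 and 0.021 m and contact force between the fingers and cup below 0.3 N and linear speed of cup below 0.03 m/s and angular speed of cup below 0.3 rad/s), for 0.2 s.
At the end, for the whole second after the job is handed in: Block flat on the pad, centres within 18 mm; die flat on the block, pit up, within 14 mm; small cup on the pit floor (3 mm in height, 7 mm off centre); slim punch on the cup floor (3 mm, 7 mm); no tilt over 0.1 rad; all released and at rest (horizontal distance between block and pad below 0.018 m and z of block in the frame of pad between 0.005 and 0.011 m and angle between each of block, die, cup, punch's own z axis and vertical below 0.1 rad and horizontal distance between die and block below 0.014 m and z of die in the frame of block between 0.017 and 0.023 m and horizontal distance between cup and die below 0.007 m and z of cup in the frame of die between 0.015 and 0.021 m and horizontal distance between punch and cup below 0.007 m and z of punch in the frame of cup between 0 and 0.006 m and linear speed of each of block, die, cup, punch below 0.03 m/s and angular speed of each of block, die, cup, punch below 0.3 rad/s); the robot touches nothing.
It fails at once if the wide cup, the stout punch, the jar or the dish is moved more than 20 mm or tipped (distance of any of big_cup, stout_punch, jar, dish from where it was at the start of the episode above 0.02 m or angle between any of big_cup, stout_punch, jar, dish's own z axis and vertical above 0.4 rad).
It fails at once if a piece is dropped (falls faster than 0.7 m/s out of the fingers, from more than about 25 mm) ((linear speed of block above 0.7 m/s and contact force between the fingers and block below 0.1 N) or (linear speed of die above 0.7 m/s and contact force between the fingers and die below 0.1 N) or (linear speed of cup above 0.7 m/s and contact force between the fingers and cup below 0.1 N) or (linear speed of punch above 0.7 m/s and contact force between the fingers and punch below 0.1 N)).
It also fails if it takes over 120 s, if anything falls off the work surface, if the arm or the gripper's body presses on something with over 40 N, if the wrist force passes 120 N, or if a joint passes its speed limit or range.

## Working session

There is one attempt and no reset: what is moved stays moved. The work goes in short steps, Python scripts to look and compute and a tool call to move; the robot and the scene stay as the last step left them, time stands still between calls to the robot, and variables do not carry over. Pictures are saved under pics/ and viewed, at most 14 in all, crops included, and the job is handed in when it is done.

Besides the shell and the picture viewer there is one more tool, called after "Call:" as name(argument=value, ...) on one line, values as JSON. arm_command: Moves the arm, as the interface text tells. Its arguments: {"type":"object","properties":{"deltas":{"type":"array"},"gripper":{"type":"number"},"squeeze":{"type":"number"}},"required":["deltas"]}

```bash
mkdir -p pics; ls
cat > h.py <<'E'
import numpy as np, cv2
from plant import monitor, eyes, ticket
def shot(n,f=None):
    m=eyes.camera_model(n); im=np.array(eyes.read_camera(n))
    if f: cv2.imwrite('pics/'+f,im)
    return im,m
def ray(m,u,v,z):
    R=cv2.Rodrigues(np.array(m['rvec'],float))[0]; t=np.array(m['tvec'],float)
    c=-R.T@t; d=R.T@np.array([(u-m['cx'])/m['fx'],(v-m['cy'])/m['fy'],1.])
    return c+d*(z-c[2])/d[2]
def proj(m,p):
    p=np.atleast_2d(np.array(p,float))
    K=np.array([[m['fx'],0,m['cx']],[0,m['fy'],m['cy']],[0,0,1.]])
    return cv2.projectPoints(p,np.array(m['rvec'],float),np.array(m['tvec'],float),K,None)[0][:,0]
def st():
    s=monitor.read_state(); print({k:np.round(s[k],4).tolist() for k in('t','tool_pos','orientation','force','opening','gripper_force')}); return s
E
python3 - <<'E'
from h import *
st()
for n in('scene','side','wrist'):
    im,m=shot(n,n+'0.png'); R=cv2.Rodrigues(np.array(m['rvec'],float))[0]
    print(n,m['fx'],m['cx'],m['cy'],(-R.T@np.array(m['tvec'])).round(3),R[2].round(3))
E
```

```text
pics
{'t': 0.0, 'tool_pos': [0.5995, 0.0001, 0.2176], 'orientation': [-2.2205, -2.2204, 0.0018], 'force': [0.0102, -0.3243, 0.5031], 'opening': 0.0929, 'gripper_force': 0.0}
scene 376.9986550661896 321.6299461922902 197.47175966542272 [1.328 0.16  0.769] [-0.735 -0.155 -0.661]
side 475.8608707417252 321.8100433361529 205.0404790337985 [ 0.023 -1.038  0.658] [ 0.393  0.787 -0.476]
wrist 333.4651752387166 319.8035919784502 195.43721453418738 [0.6   0.068 0.384] [-0.003 -0.247 -0.969]
```

View pics/scene0.png

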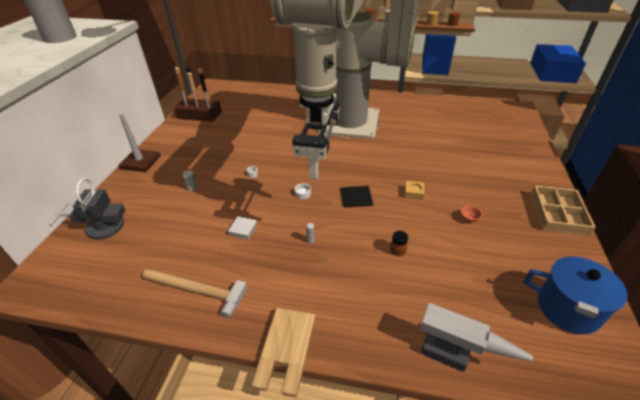

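View pics/side0.png

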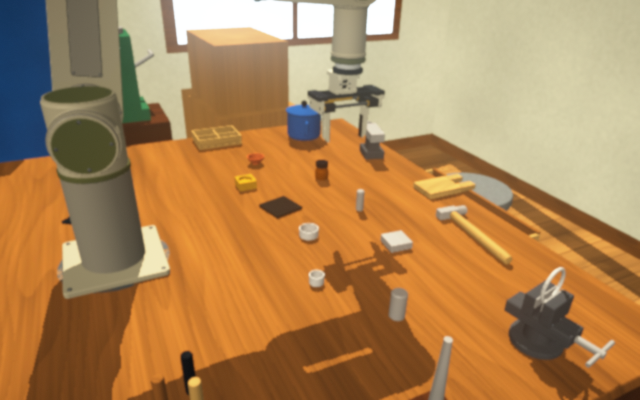

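View pics/wrist0.png

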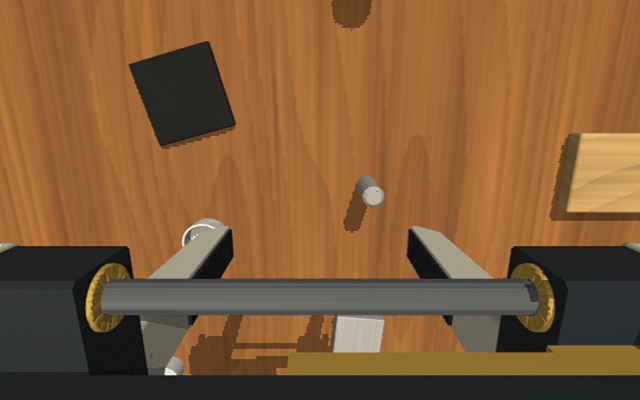

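The scene shows the pad (356,196), die (414,190), small cup (252,172), wide cup (303,191), block (242,228), slim punch (310,233), stout punch (190,181), jar (399,243) and dish (471,214). The side view shows the same pieces. The wrist view shows the pad corners (130,65), (208,41), (236,125), (162,147) and the slim punch top (373,196).

Run:
```python
from h import *
sc=eyes.camera_model('scene'); sd=eyes.camera_model('side'); w=eyes.camera_model('wrist')
P={'pad':((356,196),(280,207),.008),'die':((415,186),(245,180),.026),'cup':((252,169),(316,274),.022),'big':((303,187),(309,228),.022),'block':((242,226),(397,239),.02),
'punch':((310,225),(360,191),.062),'stout':((189,174),(399,293),.062),'jar':((400,235),(321,163),.058),'dish':((471,211),(255,156),.026)}
for k,(a,b,z) in P.items(): print(k,ray(sc,*a,z)[:2].round(3),ray(sd,*b,z)[:2].round(3))
c=np.array([ray(w,u,v,.008)[:2] for u,v in((130,65),(208,41),(236,125),(162,147))])
print('pad wrist',c.mean(0).round(4),np.linalg.norm(np.diff(c,axis=0),axis=1).round(4),np.degrees(np.arctan2(*(c[1]-c[0])[::-1])))
print('punch wrist',ray(w,373,196,.062).round(4))
```

```text
pad [0.457 0.084] [0.445 0.075]
die [0.399 0.258] [0.398 0.247]
cup [ 0.399 -0.268] [ 0.396 -0.269]
big [ 0.46  -0.081] [ 0.463 -0.084]
block [ 0.652 -0.21 ] [ 0.645 -0.217]
punch [ 0.655 -0.014] [ 0.649 -0.019]
stout [ 0.507 -0.429] [ 0.496 -0.44 ]
jar [0.645 0.219] [0.637 0.209]
dish [0.484 0.415] [0.487 0.417]
pad wrist [0.4523 0.0836] [0.0878 0.0889 0.088 ] 15.454943529064536
punch wrist [ 0.6522 -0.0143  0.062 ]
```

Call:
arm_command(deltas=[[[0.6, -3.5, 0, 0, 0, 0], [0.6, -3.5, 0, 0, 0, 0], [0.6, -3.5, 0, 0, 0, 0], [0.6, -3.5, 0, 0, 0, 0], [0.6, -3.5, 0, 0, 0, 0], [0.6, -3.5, 0, 0, 0, 0], [0.6, -3.5, 0, 0, 0, 0], [0.6, -3.5, 0, 0, 0, 0], [0, 0, 0, 0, 0, 0], [0, 0, 0, 0, 0, 0]]])

```text
t: 0.98
tool_pos: [0.6473, -0.282, 0.2172]
orientation: [-2.224, -2.217, 0.001]
force: [-0.6, 0.4, 0.7]
opening: 0.0927
gripper_force: 0.0
```

```bash
cat >> h.py <<'E'
def blobs(mask,amin=300):
    mask=cv2.morphologyEx(mask.astype(np.uint8)*255,cv2.MORPH_OPEN,np.ones((3,3)))
    return sorted([c for c in cv2.findContours(mask,cv2.RETR_EXTERNAL,cv2.CHAIN_APPROX_NONE)[0] if cv2.contourArea(c)>amin],key=cv2.contourArea,reverse=True)
E
python3 - <<'E'
from h import *
st(); im,m=shot('wrist','w1.png')
h=cv2.cvtColor(im,cv2.COLOR_BGR2HSV)
for c in blobs((h[...,1]<70)&(h[...,2]>110)):
    (x,y),s,a=cv2.minAreaRect(c); print(round(x),round(y),np.round(s),round(a),cv2.contourArea(c),ray(m,x,y,.02).round(4))
    print([ray(m,*p,.02)[:2].round(4).tolist() for p in cv2.boxPoints(cv2.minAreaRect(c))])
E
```

```text
{'t': 0.9833, 'tool_pos': [0.6473, -0.282, 0.2172], 'orientation': [-2.2236, -2.2167, 0.0009], 'force': [-0.6225, 0.4101, 0.7175], 'opening': 0.0927, 'gripper_force': 0.0}
320 108 [57. 58.] 5 3153.5 [ 0.6472 -0.2108  0.02  ]
[[0.614, -0.2381], [0.6207, -0.1795], [0.6792, -0.1845], [0.675, -0.2435]]
546 43 [88. 27.] 6 2009.0 [ 0.8749 -0.1491  0.02  ]
[[0.8308, -0.1571], [0.8304, -0.1325], [0.9184, -0.1411], [0.9205, -0.1659]]
192 257 [26. 91.] 49 1523.0 [ 0.4952 -0.3803  0.02  ]
[[0.4411, -0.4059], [0.5295, -0.3313], [0.5475, -0.3555], [0.4587, -0.4326]]
447 256 [91. 27.] 42 1495.5 [ 0.7963 -0.3797  0.02  ]
[[0.7446, -0.3544], [0.7634, -0.3302], [0.8497, -0.4058], [0.8314, -0.4325]]
94 161 [33. 36.] 33 671.5 [ 0.3989 -0.2661  0.02  ]
[[0.3714, -0.273], [0.3991, -0.2398], [0.426, -0.2592], [0.3986, -0.2933]]
```

View pics/w1.png

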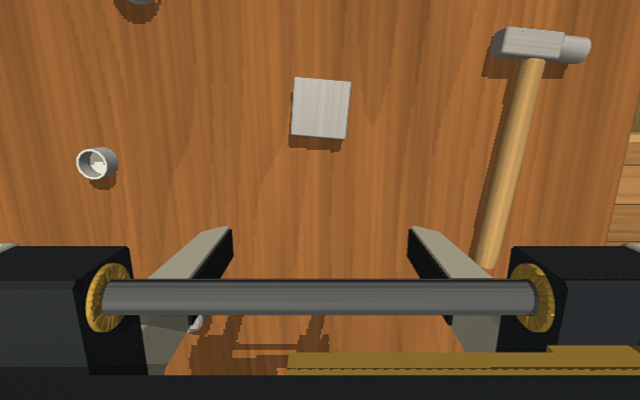

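The block lies at (0.647, -0.211), 59 mm square in the picture (expected 60), turned -5°. It is centred at pixel (320,108) and the way down is clear.

Call:
arm_command(deltas=[[[0, 1.8, -3.5, 0, 0, -1.25], [0, 1.8, -3.5, 0, 0, -1.25], [0, 1.8, -3.5, 0, 0, -1.25], [0, 1.7, -3.5, 0, 0, -1.25], [0, 0, -2.5, 0, 0, 0], [0, 0, -2.5, 0, 0, 0], [0, 0, -1.2, 0, 0, 0], [0, 0, -0.9, 0, 0, 0], [0, 0, 0, 0, 0, 0], [0, 0, 0, 0, 0, 0]]])

```text
t: 1.87
tool_pos: [0.6486, -0.2089, 0.0087]
orientation: [2.315, 2.122, 0.001]
force: [0.6, 0.7, -0.0]
opening: 0.0933
gripper_force: 0.0
```

Call:
arm_command(deltas=[[[0, 0, 0, 0, 0, 0], [0, 0, 0, 0, 0, 0], [0, 0, 0, 0, 0, 0], [0, 0, 0, 0, 0, 0], [0, 0, 0, 0, 0, 0], [0, 0, 0, 0, 0, 0], [0, 0, 0, 0, 0, 0], [0, 0, 0, 0, 0, 0]]], gripper=-1, squeeze=40)

```text
t: 2.53
tool_pos: [0.6481, -0.2091, 0.008]
orientation: [2.316, 2.122, -0.0]
force: [-2.9, -0.9, 3.7]
opening: 0.0597
gripper_force: 40.0
```

Call:
arm_command(deltas=[[[0, 0, 1, 0, 0, 0], [0, 0, 2.5, 0, 0, 0], [0, 0, 3.5, 0, 0, 0], [-0.6, 1, 3.2, 0, 0, 0], [0, 0, 0, 0, 0, 0], [0, 0, 0, 0, 0, 0]]])

```text
t: 3.03
tool_pos: [0.6436, -0.1992, 0.1125]
orientation: [2.312, 2.12, 0.003]
force: [-0.7, 0.2, -5.0]
opening: 0.06
gripper_force: 40.0
```

Call:
arm_command(deltas=[[[-1.0, 1.5, 0, 0, 0, 2], [-2, 3, 0, 0, 0, 2], [-2, 3, 0, 0, 0, 2], [-2, 3, 0, 0, 0, 2], [-2, 3, 0, 0, 0, 2], [-2, 3, 0, 0, 0, 2], [-2, 3, 0, 0, 0, 2], [-2, 3, 0, 0, 0, 2], [-2, 3, 0, 0, 0, 2], [-2, 3, 0, 0, 0, 2], [0, 0, 0, 0, 0, 0], [0, 0, 0, 0, 0, 0]]])

```text
t: 4.03
tool_pos: [0.4494, 0.0872, 0.1072]
orientation: [-1.907, -2.493, 0.004]
force: [-0.2, -0.1, -5.1]
opening: 0.0598
gripper_force: 40.0
```

Call:
arm_command(deltas=[[[0.3, -0.2, -2, 0, 0, 0], [0, 0, -2.5, 0, 0, 0], [0, 0, -2.0, 0, 0, 0], [0, 0, -1.2, 0, 0, 0], [0, 0, -0.6, 0, 0, 0], [0, 0, -0.2, 0, 0, 0], [0, 0, 0, 0, 0, 0], [0, 0, 0, 0, 0, 0], [0, 0, 0, 0, 0, 0]]])

```text
t: 4.78
tool_pos: [0.456, 0.0839, 0.0256]
orientation: [1.912, 2.491, 0.002]
force: [0.6, -0.5, -4.3]
opening: 0.0595
gripper_force: 40.0
```

Call:
arm_command(deltas=[[[-0.3, 0.1, -0.4, 0, 0, 0], [0, 0, -0.3, 0, 0, 0], [0, 0, -0.2, 0, 0, 0], [0, 0, -0.1, 0, 0, 0], [0, 0, 0, 0, 0, 0], [0, 0, 0, 0, 0, 0], [0, 0, 0, 0, 0, 0]]])

```text
t: 5.37
tool_pos: [0.4519, 0.0851, 0.0159]
orientation: [-1.912, -2.492, 0.001]
force: [-10.8, 0.2, 13.2]
opening: 0.0599
gripper_force: 40.0
```

Call:
arm_command(deltas=[[[0, 0, 0.1, 0, 0, 0], [0, 0, 0, 0, 0, 0], [0, 0, 0, 0, 0, 0], [0, 0, 0, 0, 0, 0], [0, 0, 0, 0, 0, 0], [0, 0, 1, 0, 0, 0], [0, 0, 3, 0, 0, 0], [0, 0, 4, 0, 0, 0], [0, 0, 4, 0, 0, 0], [0, 0, 4, 0, 0, 0], [0, 0, 4, 0, 0, 0], [0, 0, 0, 0, 0, 0]]], gripper=1)

```text
t: 6.37
tool_pos: [0.4562, 0.0854, 0.2259]
orientation: [1.906, 2.484, 0.015]
force: [1.2, 0.0, 0.5]
opening: 0.0931
gripper_force: 0.0
```

Call:
arm_command(deltas=[[[0.7, -3.4, 0, 0, 0, 0], [0.7, -3.4, 0, 0, 0, 0], [0, 0, 0, 0, 0, 0], [0, 0, 0, 0, 0, 0], [0, 0, 0, 0, 0, 0]]])

```text
t: 6.78
tool_pos: [0.4658, 0.0172, 0.2157]
orientation: [-1.914, -2.491, -0.0]
force: [0.4, 0.5, -0.5]
opening: 0.0928
gripper_force: 0.0
```

```bash
cat >> h.py <<'E'
def quad(m,c,z):
    r=cv2.minAreaRect(c); (x,y),s,a=r; b=np.array([ray(m,*p,z)[:2] for p in cv2.boxPoints(r)])
    e=np.diff(b,axis=0); print('px',round(x),round(y),np.round(s),'ctr',b.mean(0).round(4),'sides',np.linalg.norm(e,axis=1).round(4),'ang',np.degrees(np.arctan2(e[:,1],e[:,0])).round(1))
E
python3 - <<'E'
from h import *
st(); im,m=shot('wrist','w2.png'); h=cv2.cvtColor(im,cv2.COLOR_BGR2HSV)
for c in blobs((h[:230,:,1]<70)&(h[:230,:,2]>110)): quad(m,c,.028)
for c in blobs(h[:230,:,2]<60): quad(m,c,.008)
E
```

```text
{'t': 6.7833, 'tool_pos': [0.4658, 0.0172, 0.2157], 'orientation': [-1.9135, -2.4911, -0.0004], 'force': [0.4429, 0.4569, -0.454], 'opening': 0.0928, 'gripper_force': 0.0}
px 324 111 [58. 58.] ctr [0.4526 0.0831] sides [0.0579 0.0584 0.0579] ang [103.9  14.9 -73.7]
px 322 108 [84. 83.] ctr [0.4496 0.0848] sides [0.0874 0.0882 0.0928] ang [  14.9  -73.3 -165.1]
px 569 22 [43. 54.] ctr [0.6712 0.2333] sides [0.0543 0.0408 0.0558] ang [  14.9  -63.6 -165.1]
```

View pics/w2.png

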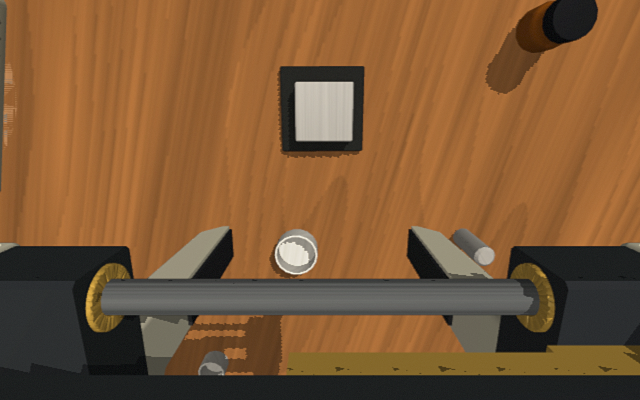

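Call:
arm_command(deltas=[[[-0.8, 3.4, 0, 0, 0, 0], [-1, 3.6, 0, 0, 0, 0], [-1, 3.6, 0, 0, 0, 0], [-1.3, 3.4, 0, 0, 0, 0], [-1.3, 2.4, 0, 0, 0, 0], [0, 0, 0, 0, 0, 0], [0, 0, 0, 0, 0, 0], [0, 0, 0, 0, 0, 0]]])

```text
t: 7.5
tool_pos: [0.4118, 0.1813, 0.2156]
orientation: [1.91, 2.494, -0.0]
force: [0.4, 0.4, -0.7]
opening: 0.093
gripper_force: 0.0
```

The block at pixel (324,111) is centred on the pad, at (0.4526, 0.0831), within about 3 mm, and aligned with it. Next I look at the die.

Run:
```python
from h import *
st(); im,m=shot('wrist','w3.png'); h=cv2.cvtColor(im,cv2.COLOR_BGR2HSV)
k=(h[...,0]>18)&(h[...,0]<32)&(h[...,1]>120)&(h[...,2]>90); k[235:]=0
for c in blobs(k): quad(m,c,.026)
```

```text
{'t': 7.5, 'tool_pos': [0.4118, 0.1813, 0.2156], 'orientation': [1.91, 2.4939, -0.0003], 'force': [0.4391, 0.3968, -0.7049], 'opening': 0.093, 'gripper_force': 0.0}
px 330 102 [53. 54.] ctr [0.4016 0.2574] sides [0.0537 0.0532 0.0542] ang [ 88.5   0.6 -89.4]
```

View pics/w3.png

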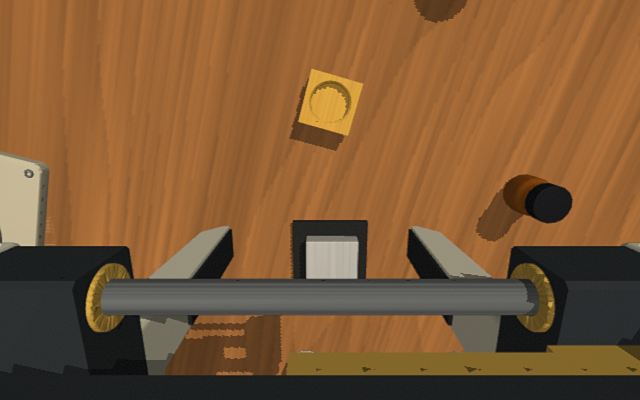

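The die at pixel (330,102) lies at (0.4016, 0.2574), yaw about 0°, 54 mm square, pit up.

Call:
arm_command(deltas=[[[-0.3, 1.9, -3.3, 0, 0, -3.8], [-0.3, 1.9, -3.3, 0, 0, -3.8], [-0.2, 1.9, -3.3, 0, 0, -3.7], [-0.2, 1.9, -3.3, 0, 0, -3.7], [0, 0, -2.5, 0, 0, 0], [0, 0, -2.5, 0, 0, 0], [0, 0, -1.7, 0, 0, 0], [0, 0, -0.9, 0, 0, 0], [0, 0, 0, 0, 0, 0], [0, 0, 0, 0, 0, 0], [0, 0, 0, 0, 0, 0]]])

```text
t: 8.47
tool_pos: [0.4034, 0.2571, 0.0091]
orientation: [2.222, 2.22, 0.003]
force: [0.3, 0.7, 1.4]
opening: 0.0928
gripper_force: 0.0
```

Call:
arm_command(deltas=[[[0, 0, 0, 0, 0, 0], [0, 0, 0, 0, 0, 0], [0, 0, 0, 0, 0, 0], [0, 0, 0, 0, 0, 0], [0, 0, 0, 0, 0, 0], [0, 0, 0, 0, 0, 0], [0, 0, 0, 0, 0, 0], [0, 0, 0, 0, 0, 0]]], gripper=-1, squeeze=40)

```text
t: 9.13
tool_pos: [0.402, 0.2571, 0.0077]
orientation: [2.221, 2.222, 0.0]
force: [-1.1, 0.9, 0.7]
opening: 0.0539
gripper_force: 40.0
```

Call:
arm_command(deltas=[[[0, 0, 1, 0, 0, 0], [0, 0, 2.5, 0, 0, 0], [0, 0, 3.5, 0, 0, 0], [0, 0, 3, 0, 0, 0], [0.5, -1.9, 0, 0, 0, 2], [1, -3.1, 0, 0, 0, 3], [1, -3.1, 0, 0, 0, 3], [1, -3.1, 0, 0, 0, 3], [1, -3.1, 0, 0, 0, 3], [0.5, -3.1, 0, 0, 0, 1], [0, 0, 0, 0, 0, 0], [0, 0, 0, 0, 0, 0]]])

```text
t: 10.13
tool_pos: [0.4515, 0.0816, 0.1074]
orientation: [-1.916, -2.488, 0.001]
force: [0.5, -0.2, -5.1]
opening: 0.0537
gripper_force: 40.0
```

Call:
arm_command(deltas=[[[0, 0, -2.5, 0, 0, 0], [0, 0, -2.0, 0, 0, 0], [0, 0, -1.0, 0, 0, 0], [0, 0, -0.5, 0, 0, 0], [0, 0, 0, 0, 0, 0], [0, 0, 0, 0, 0, 0], [0, 0, 0, 0, 0, 0], [0, 0, 0, 0, 0, 0]]])

```text
t: 10.8
tool_pos: [0.453, 0.0833, 0.0489]
orientation: [1.911, 2.491, 0.002]
force: [0.2, 0.0, -4.9]
opening: 0.0534
gripper_force: 40.0
```

Call:
arm_command(deltas=[[[0, 0, -0.6, 0, 0, 0], [0, 0, -0.3, 0, 0, 0], [0, 0, -0.2, 0, 0, 0], [0, 0, -0.1, 0, 0, 0], [0, 0, 0, 0, 0, 0], [0, 0, 0, 0, 0, 0], [0, 0, 0, 0, 0, 0], [0, 0, 0, 0, 0, 0]]])

```text
t: 11.47
tool_pos: [0.4518, 0.083, 0.0357]
orientation: [-1.912, -2.492, 0.001]
force: [-3.8, -1.2, 1.0]
opening: 0.0535
gripper_force: 40.0
```

Call:
arm_command(deltas=[[[0, 0, 0, 0, 0, 0], [0, 0, 0, 0, 0, 0], [0, 0, 0, 0, 0, 0], [0, 0, 0, 0, 0, 0], [0, 0, 0, 0, 0, 0], [0, 0, 1, 0, 0, 0], [0, 0, 3, 0, 0, 0], [0, 0, 4, 0, 0, 0], [0, 0, 4, 0, 0, 0], [0, 0, 4, 0, 0, 0], [0, 0, 2, 0, 0, 0], [0, 0, 0, 0, 0, 0]]], gripper=1)

```text
t: 12.47
tool_pos: [0.4553, 0.0833, 0.2231]
orientation: [1.907, 2.486, 0.011]
force: [0.5, 0.5, -0.4]
opening: 0.0931
gripper_force: 0.0
```

Call:
arm_command(deltas=[[[0.7, -3.4, 0, 0, 0, 0], [0.7, -3.4, 0, 0, 0, 0], [0, 0, 0, 0, 0, 0], [0, 0, 0, 0, 0, 0], [0, 0, 0, 0, 0, 0]]])

```text
t: 12.88
tool_pos: [0.4656, 0.0152, 0.2152]
orientation: [-1.913, -2.49, 0.0]
force: [0.2, 1.2, 0.1]
opening: 0.0929
gripper_force: 0.0
```

```bash
cat >> h.py <<'E'
def die():
    im,m=shot('wrist','w%d.png'%(monitor.read_state()['t']*100)); h=cv2.cvtColor(im,cv2.COLOR_BGR2HSV)
    k=(h[...,0]>18)&(h[...,0]<32)&(h[...,1]>120)&(h[...,2]>90); k[235:]=0
    for c in blobs(k): quad(m,c,.054)
    return im,m,h
E
python3 - <<'E'
from h import *
st(); im,m,h=die(); cv2.imwrite('pics/w4c.png',cv2.resize(im[50:180,220:420],None,fx=3,fy=3,interpolation=cv2.INTER_CUBIC))
E
```

```text
{'t': 12.8833, 'tool_pos': [0.4656, 0.0152, 0.2152], 'orientation': [-1.9132, -2.4904, 0.0003], 'force': [0.1714, 1.2477, 0.0591], 'opening': 0.0929, 'gripper_force': 0.0}
px 324 108 [57. 59.] ctr [0.4518 0.0835] sides [0.0542 0.053  0.0542] ang [103.9  14.9 -73.7]
```

View pics/w4c.png

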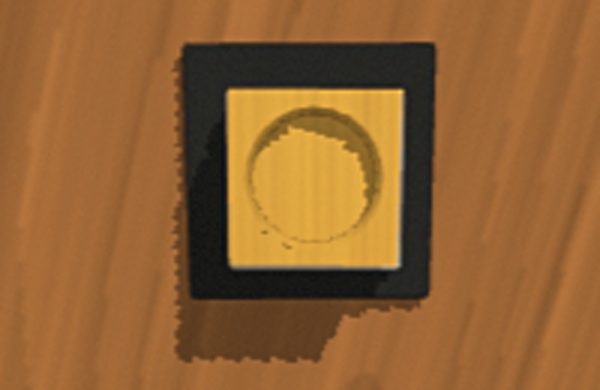

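The die at (0.4518, 0.0835) sits centred and square on the block, pit up; in the crop it is centred at (315,178). Next is the small cup.

Call:
arm_command(deltas=[[[-0.5, -3.5, 0, 0, 0, 0], [-0.5, -3.5, 0, 0, 0, 0], [-0.5, -3.5, 0, 0, 0, 0], [-0.5, -3.5, 0, 0, 0, 0], [-0.5, -3.5, 0, 0, 0, 0], [-0.5, -3.5, 0, 0, 0, 0], [-0.5, -3.5, 0, 0, 0, 0], [-0.5, -3.5, 0, 0, 0, 0], [-0.5, -3.5, 0, 0, 0, 0], [-0.4, -3.5, 0, 0, 0, 0], [0, 0, 0, 0, 0, 0], [0, 0, 0, 0, 0, 0]]])

```text
t: 13.93
tool_pos: [0.4169, -0.3353, 0.215]
orientation: [-1.914, -2.49, -0.001]
force: [0.0, -0.2, 0.4]
opening: 0.0927
gripper_force: 0.0
```

```bash
cat >> h.py <<'E'
def discs(im,m,z,D,tops=230):
    """bright low-saturation blobs; ellipse of the top rim cast on height z"""
    h=cv2.cvtColor(im,cv2.COLOR_BGR2HSV); k=(h[...,1]<75)&(h[...,2]>110); k[tops:]=0
    for c in blobs(k,200):
        (x,y),r=cv2.minEnclosingCircle(c); a=ray(m,x,y,z)[:2]; e=ray(m,x+r,y,z)[:2]
        print('disc px',round(x,1),round(y,1),round(r,1),'ctr',a.round(4),'dia',round(2*np.linalg.norm(e-a),4))
E
python3 - <<'E'
from h import *
st(); im,m=shot('wrist','w5.png'); discs(im,m,.022,.034)
cv2.imwrite('pics/w5c.png',cv2.resize(im[50:180,220:420],None,fx=3,fy=3,interpolation=cv2.INTER_CUBIC))
E
```

```text
{'t': 13.9333, 'tool_pos': [0.4169, -0.3353, 0.215], 'orientation': [-1.9136, -2.4901, -0.0006], 'force': [0.0234, -0.1667, 0.3703], 'opening': 0.0927, 'gripper_force': 0.0}
disc px 317.5 110.2 16.6 ctr [ 0.3967 -0.2696] dia 0.0346
```

View pics/w5c.png

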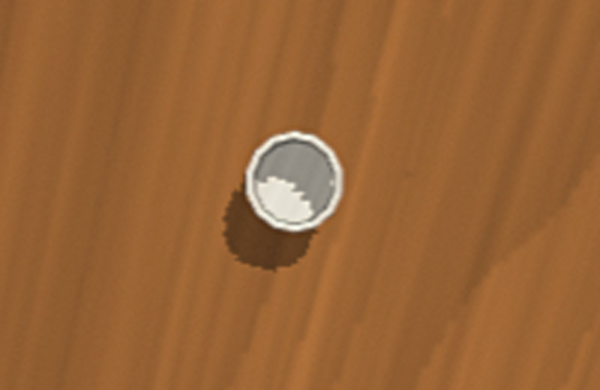

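The cup rim at pixel (318,110) is 34.6 mm across (expected 34), at (0.397, -0.2696), mouth up.

Call:
arm_command(deltas=[[[-0.5, 1.7, -3.3, 0, 0, 0], [-0.5, 1.7, -3.3, 0, 0, 0], [-0.5, 1.6, -3.3, 0, 0, 0], [-0.5, 1.6, -3.3, 0, 0, 0], [0, 0, -2.5, 0, 0, 0], [0, 0, -2.3, 0, 0, 0], [0, 0, -1.2, 0, 0, 0], [0, 0, -0.9, 0, 0, 0], [0, 0, 0, 0, 0, 0], [0, 0, 0, 0, 0, 0], [0, 0, 0, 0, 0, 0], [0, 0, 0, 0, 0, 0]]])

```text
t: 14.98
tool_pos: [0.3981, -0.2696, 0.0161]
orientation: [1.911, 2.491, -0.0]
force: [-0.6, -0.0, 0.4]
opening: 0.0929
gripper_force: 0.0
```

Call:
arm_command(deltas=[[[-0.1, 0, -0.4, 0, 0, 0], [0, 0, 0, 0, 0, 0], [0, 0, 0, 0, 0, 0], [0, 0, 0, 0, 0, 0], [0, 0, 0, 0, 0, 0], [0, 0, 0, 0, 0, 0], [0, 0, 0, 0, 0, 0], [0, 0, 0, 0, 0, 0], [0, 0, 0, 0, 0, 0], [0, 0, 0, 0, 0, 0], [0, 0, 0, 0, 0, 0], [0, 0, 0, 0, 0, 0]]], gripper=-1, squeeze=15)

```text
t: 15.98
tool_pos: [0.396, -0.269, 0.0106]
orientation: [1.912, 2.492, -0.0]
force: [-0.5, 0.5, -0.6]
opening: 0.0342
gripper_force: 15.0
```

Call:
arm_command(deltas=[[[0, 0, 0.5, 0, 0, 0], [0, 0, 1.5, 0, 0, 0], [0, 0, 2.5, 0, 0, 0], [0, 0, 3, 0, 0, 0], [0, 0, 2.5, 0, 0, 0], [0, 0, 0, 0, 0, 0], [0, 0, 0, 0, 0, 0]]])

```text
t: 16.57
tool_pos: [0.3972, -0.27, 0.1128]
orientation: [1.91, 2.489, -0.0]
force: [-0.2, 0.8, -1.3]
opening: 0.0339
gripper_force: 15.0
```

Call:
arm_command(deltas=[[[0.3, 1.5, 0, 0, 0, 0], [0.6, 3.4, 0, 0, 0, 0], [0.6, 3.6, 0, 0, 0, 0], [0.6, 3.8, 0, 0, 0, 0], [0.6, 3.8, 0, 0, 0, 0], [0.6, 3.8, 0, 0, 0, 0], [0.6, 3.8, 0, 0, 0, 0], [0.6, 3.8, 0, 0, 0, 0], [0.6, 3.8, 0, 0, 0, 0], [0.4, 3, 0, 0, 0, 0], [0.1, 1, 0, 0, 0, 0], [0, 0, 0, 0, 0, 0]]])

```text
t: 17.57
tool_pos: [0.4509, 0.0861, 0.1092]
orientation: [-1.907, -2.494, 0.002]
force: [0.2, -0.2, -0.2]
opening: 0.0339
gripper_force: 15.0
```

Call:
arm_command(deltas=[[[0, 0, -1, 0, 0, 0], [0, 0, 0, 0, 0, 0], [0, 0, 0, 0, 0, 0], [0, 0, 0, 0, 0, 0]]])

```text
t: 17.9
tool_pos: [0.4516, 0.0827, 0.1001]
orientation: [-1.914, -2.49, 0.001]
force: [0.8, -0.2, -0.1]
opening: 0.0345
gripper_force: 15.0
```

Call:
arm_command(deltas=[[[0, 0.1, -1.5, 0, 0, 0], [0, 0, -1, 0, 0, 0], [0, 0, -0.5, 0, 0, 0], [0, 0, -0.2, 0, 0, 0], [0, 0, 0, 0, 0, 0], [0, 0, 0, 0, 0, 0], [0, 0, 0, 0, 0, 0], [0, 0, 0, 0, 0, 0], [0, 0, 0, 0, 0, 0]]])

```text
t: 18.65
tool_pos: [0.4524, 0.0851, 0.0691]
orientation: [1.912, 2.492, 0.001]
force: [0.6, 0.2, -1.0]
opening: 0.0341
gripper_force: 15.0
```

Run:
```python
from h import *
st(); im,m=shot('scene'); jm,n=shot('side')
p=proj(m,[.452,.084,.06])[0].astype(int); q=proj(n,[.452,.084,.06])[0].astype(int); print(p,q)
f=lambda i,p:cv2.resize(i[p[1]-30:p[1]+35,max(p[0]-35,0):p[0]+35],(400,371),interpolation=cv2.INTER_CUBIC)
cv2.imwrite('pics/c6.png',np.hstack([f(im,p),f(jm,q)]))
```

```text
{'t': 18.65, 'tool_pos': [0.4524, 0.0851, 0.0691], 'orientation': [1.912, 2.492, 0.0009], 'force': [0.58, 0.2094, -0.9828], 'opening': 0.0341, 'gripper_force': 15.0}
[356 181] [280 188]
```

View pics/c6.png

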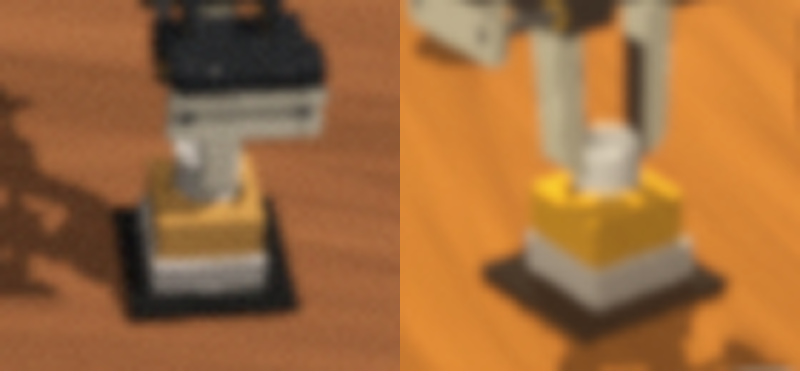

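The crops show the upright cup between the fingers, centred over the pit (cup at (208,165) in the left crop and (608,160) in the right). I lower it in small steps.

Call:
arm_command(deltas=[[[-0.1, -0.1, -0.2, 0, 0, 0], [0, 0, -0.3, 0, 0, 0], [0, 0, -0.2, 0, 0, 0], [0, 0, 0, 0, 0, 0], [0, 0, 0, 0, 0, 0], [0, 0, 0, 0, 0, 0]]])

```text
t: 19.25
tool_pos: [0.451, 0.084, 0.0616]
orientation: [-1.912, -2.492, 0.0]
force: [1.0, 0.7, -0.8]
opening: 0.0341
gripper_force: 15.0
```

Cup underside at about 0.051, already inside the pit (top 0.054) with no force.

Call:
arm_command(deltas=[[[0, 0, -0.2, 0, 0, 0], [0, 0, -0.1, 0, 0, 0], [0, 0, -0.1, 0, 0, 0], [0, 0, -0.1, 0, 0, 0], [0, 0, 0, 0, 0, 0], [0, 0, 0, 0, 0, 0], [0, 0, 0, 0, 0, 0]]])

```text
t: 19.83
tool_pos: [0.451, 0.084, 0.0566]
orientation: [-1.912, -2.492, 0.0]
force: [-0.1, 0.7, 0.5]
opening: 0.0342
gripper_force: 15.0
```

Call:
arm_command(deltas=[[[0, 0, -0.1, 0, 0, 0], [0, 0, 0, 0, 0, 0], [0, 0, 0, 0, 0, 0], [0, 0, 0, 0, 0, 0]]])

```text
t: 20.17
tool_pos: [0.4511, 0.084, 0.0565]
orientation: [-1.912, -2.492, 0.0]
force: [-6.0, -0.9, 9.6]
opening: 0.034
gripper_force: 15.0
```

Contact: 9.6 N, cup on the pit floor. I release and look.

Call:
arm_command(deltas=[[[0, 0, 0.1, 0, 0, 0], [0, 0, 0, 0, 0, 0], [0, 0, 0, 0, 0, 0], [0, 0, 0, 0, 0, 0], [0, 0, 0, 0, 0, 0], [0, 0, 0.5, 0, 0, 0], [0, 0, 1.5, 0, 0, 0], [0, 0, 3, 0, 0, 0], [0, 0, 4, 0, 0, 0], [0, 0, 4, 0, 0, 0], [0, 0, 3, 0, 0, 0], [0, 0, 0, 0, 0, 0]]], gripper=1)

```text
t: 21.17
tool_pos: [0.4547, 0.0843, 0.2249]
orientation: [1.907, 2.485, 0.012]
force: [0.4, 1.1, 0.7]
opening: 0.0934
gripper_force: 0.0
```

Call:
arm_command(deltas=[[[0.7, -3.4, 0, 0, 0, 0], [0.7, -3.4, 0, 0, 0, 0], [0, 0, 0, 0, 0, 0], [0, 0, 0, 0, 0, 0], [0, 0, 0, 0, 0, 0]]])

```text
t: 21.58
tool_pos: [0.4647, 0.0162, 0.2163]
orientation: [-1.913, -2.491, 0.0]
force: [-0.3, -0.3, 0.1]
opening: 0.0931
gripper_force: 0.0
```

Run:
```python
from h import *
st(); im,m,h=die(); discs(im,m,.068,.034)
cv2.imwrite('pics/w7c.png',cv2.resize(im[50:180,220:420],None,fx=3,fy=3,interpolation=cv2.INTER_CUBIC))
```

```text
{'t': 21.5833, 'tool_pos': [0.4647, 0.0162, 0.2163], 'orientation': [-1.9133, -2.4906, 0.0001], 'force': [-0.3368, -0.3035, 0.0963], 'opening': 0.0931, 'gripper_force': 0.0}
px 324 110 [58. 57.] ctr [0.4513 0.0831] sides [0.0532 0.0536 0.0555] ang [  14.9  -73.7 -165.1]
disc px 324.5 110.3 18.9 ctr [0.4511 0.0833] dia 0.0344
```

View pics/w7c.png

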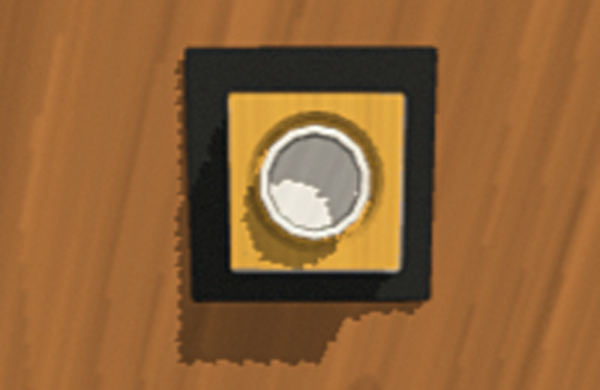

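The cup rim at pixel (324.5,110) casts to (0.4511, 0.0833), 34.4 mm across at seated height, so it is in the pit. Next is the slim punch.

Call:
arm_command(deltas=[[[3.4, -1.7, 0, 0, 0, 0], [3.4, -1.7, 0, 0, 0, 0], [3.4, -1.7, 0, 0, 0, 0], [3.4, -1.7, 0, 0, 0, 0], [3.4, -1.6, 0, 0, 0, 0], [3.4, -1.6, 0, 0, 0, 0], [0, 0, 0, 0, 0, 0], [0, 0, 0, 0, 0, 0], [0, 0, 0, 0, 0, 0]]])

```text
t: 22.38
tool_pos: [0.6686, -0.0826, 0.2158]
orientation: [-1.91, -2.492, 0.001]
force: [0.1, 0.6, 0.4]
opening: 0.0929
gripper_force: 0.0
```

Run:
```python
from h import *
st(); im,m=shot('wrist','w8.png'); discs(im,m,.062,.022)
h=cv2.cvtColor(im,cv2.COLOR_BGR2HSV); u,v=proj(m,[.652,-.014,.062])[0].astype(int); print(u,v)
cv2.imwrite('pics/w8c.png',cv2.resize(im[v-50:v+50,u-60:u+60],None,fx=5,fy=5,interpolation=cv2.INTER_CUBIC))
```

```text
{'t': 22.3833, 'tool_pos': [0.6686, -0.0826, 0.2158], 'orientation': [-1.9099, -2.4922, 0.0008], 'force': [0.0618, 0.6269, 0.3741], 'opening': 0.0929, 'gripper_force': 0.0}
disc px 136.8 121.0 27.5 ctr [ 0.4874 -0.0705] dia 0.0516
disc px 322.0 109.0 11.4 ctr [ 0.6522 -0.0149] dia 0.0212
322 107
```

View pics/w8c.png

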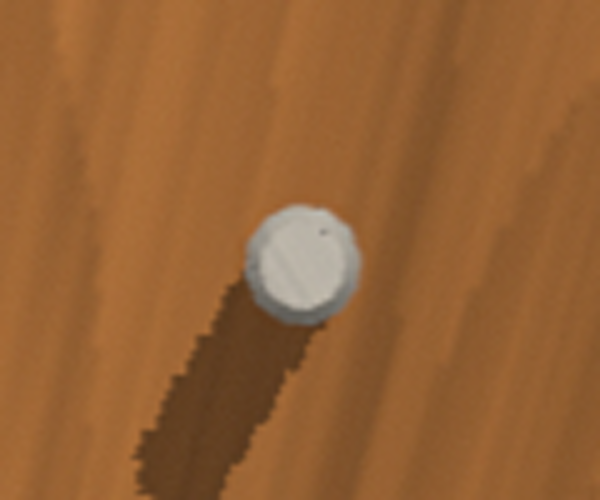

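The punch top at pixel (322,109) is 21 mm across (expected 22), at (0.6522, -0.0149).

Call:
arm_command(deltas=[[[-0.6, 2.3, -2.5, 0, 0, 0], [-0.6, 2.3, -2.5, 0, 0, 0], [-0.4, 2.2, -2.5, 0, 0, 0], [0, 0, -3, 0, 0, 0], [0, 0, -3, 0, 0, 0], [0, 0, -2.5, 0, 0, 0], [0, 0, -1.5, 0, 0, 0], [0, 0, -0.7, 0, 0, 0], [0, 0, 0, 0, 0, 0], [0, 0, 0, 0, 0, 0], [0, 0, 0, 0, 0, 0], [0, 0, 0, 0, 0, 0]]])

```text
t: 23.43
tool_pos: [0.6546, -0.0162, 0.0371]
orientation: [1.911, 2.49, 0.003]
force: [0.5, 0.0, 0.3]
opening: 0.0928
gripper_force: 0.0
```

Call:
arm_command(deltas=[[[0, 0, 0, 0, 0, 0], [0, 0, 0, 0, 0, 0], [0, 0, 0, 0, 0, 0], [0, 0, 0, 0, 0, 0], [0, 0, 0, 0, 0, 0], [0, 0, 0, 0, 0, 0], [0, 0, 0, 0, 0, 0], [0, 0, 0, 0, 0, 0], [0, 0, 0, 0, 0, 0], [0, 0, 0, 0, 0, 0], [0, 0, 0, 0, 0, 0], [0, 0, 0, 0, 0, 0]]], gripper=-1, squeeze=25)

```text
t: 24.43
tool_pos: [0.6529, -0.016, 0.0346]
orientation: [-1.912, -2.492, 0.0]
force: [0.3, -0.1, 0.3]
opening: 0.0214
gripper_force: 25.0
```

Call:
arm_command(deltas=[[[0, 0, 0.5, 0, 0, 0], [0, 0, 1.5, 0, 0, 0], [0, 0, 2.5, 0, 0, 0], [0, 0, 3, 0, 0, 0], [0, 0, 2.5, 0, 0, 0], [0, 0, 1, 0, 0, 0], [0, 0, 0, 0, 0, 0], [0, 0, 0, 0, 0, 0]]])

```text
t: 25.1
tool_pos: [0.6532, -0.016, 0.145]
orientation: [1.912, 2.492, 0.001]
force: [0.0, 0.8, -3.0]
opening: 0.0214
gripper_force: 25.0
```

Call:
arm_command(deltas=[[[-1, 0.5, 0, 0, 0, 0], [-2.5, 1.2, 0, 0, 0, 0], [-3, 1.5, 0, 0, 0, 0], [-3, 1.5, 0, 0, 0, 0], [-3, 1.5, 0, 0, 0, 0], [-3, 1.5, 0, 0, 0, 0], [-2.5, 1.2, 0, 0, 0, 0], [-1.5, 0.7, 0, 0, 0, 0], [-0.6, 0.2, 0, 0, 0, 0], [0, 0, 0, 0, 0, 0], [0, 0, 0, 0, 0, 0], [0, 0, 0, 0, 0, 0]]])

```text
t: 26.1
tool_pos: [0.4526, 0.0815, 0.1442]
orientation: [-1.913, -2.492, 0.001]
force: [-0.2, -0.1, -2.7]
opening: 0.0215
gripper_force: 25.0
```

Call:
arm_command(deltas=[[[-0.1, 0.1, -1, 0, 0, 0], [0, 0, -1.2, 0, 0, 0], [0, 0, -0.6, 0, 0, 0], [0, 0, -0.3, 0, 0, 0], [0, 0, 0, 0, 0, 0], [0, 0, 0, 0, 0, 0], [0, 0, 0, 0, 0, 0], [0, 0, 0, 0, 0, 0], [0, 0, 0, 0, 0, 0]]])

```text
t: 26.85
tool_pos: [0.4514, 0.083, 0.1142]
orientation: [1.912, 2.492, 0.001]
force: [-0.5, -0.5, -3.3]
opening: 0.0209
gripper_force: 25.0
```

Run:
```python
from h import *
st(); im,m=shot('scene'); jm,n=shot('side')
p=proj(m,[.452,.084,.08])[0].astype(int); q=proj(n,[.452,.084,.08])[0].astype(int)
f=lambda i,p:cv2.resize(i[p[1]-30:p[1]+35,max(p[0]-35,0):p[0]+35],(400,371),interpolation=cv2.INTER_CUBIC)
cv2.imwrite('pics/c9.png',np.hstack([f(im,p),f(jm,q)]))
```

```text
{'t': 26.85, 'tool_pos': [0.4514, 0.083, 0.1142], 'orientation': [1.912, 2.4918, 0.001], 'force': [-0.4684, -0.5393, -3.3241], 'opening': 0.0209, 'gripper_force': 24.9978}
```

View pics/c9.png

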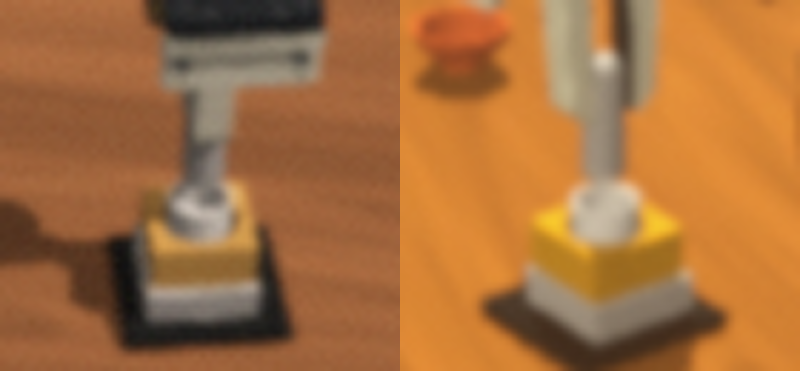

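The punch hangs upright over the cup mouth, foot near (205,185) in the left crop and (603,180) in the right. I lower it.

Call:
arm_command(deltas=[[[0, -0.1, -0.5, 0, 0, 0], [0, 0, -0.4, 0, 0, 0], [0, 0, -0.4, 0, 0, 0], [0, 0, -0.3, 0, 0, 0], [0, 0, 0, 0, 0, 0], [0, 0, 0, 0, 0, 0], [0, 0, 0, 0, 0, 0]]])

```text
t: 27.53
tool_pos: [0.451, 0.082, 0.0976]
orientation: [-1.912, -2.492, 0.0]
force: [-0.0, 0.6, -1.5]
opening: 0.0211
gripper_force: 25.0
```

Call:
arm_command(deltas=[[[0, 0, -0.4, 0, 0, 0], [0, 0, -0.3, 0, 0, 0], [0, 0, -0.2, 0, 0, 0], [0, 0, -0.1, 0, 0, 0], [0, 0, 0, 0, 0, 0], [0, 0, 0, 0, 0, 0], [0, 0, 0, 0, 0, 0]]])

```text
t: 28.12
tool_pos: [0.4511, 0.082, 0.0877]
orientation: [1.912, 2.492, 0.0]
force: [-0.7, -0.6, -1.9]
opening: 0.0215
gripper_force: 25.0
```

Still free, foot at about 0.053; about 4 mm to go.

Call:
arm_command(deltas=[[[0, 0, -0.2, 0, 0, 0], [0, 0, -0.1, 0, 0, 0], [0, 0, -0.1, 0, 0, 0], [0, 0, 0, 0, 0, 0], [0, 0, 0, 0, 0, 0], [0, 0, 0, 0, 0, 0]]])

```text
t: 28.62
tool_pos: [0.4509, 0.082, 0.0836]
orientation: [-1.912, -2.492, 0.0]
force: [0.0, 0.2, -2.4]
opening: 0.0212
gripper_force: 25.0
```

Call:
arm_command(deltas=[[[0, 0, -0.1, 0, 0, 0], [0, 0, 0, 0, 0, 0], [0, 0, 0, 0, 0, 0], [0, 0, 0, 0, 0, 0]]])

```text
t: 28.95
tool_pos: [0.4512, 0.082, 0.0835]
orientation: [1.912, 2.492, 0.0]
force: [-3.2, 0.3, 6.0]
opening: 0.0214
gripper_force: 25.0
```

Contact: the force rose by 8 N at the expected height. I release.

Call:
arm_command(deltas=[[[0, 0, 0.1, 0, 0, 0], [0, 0, 0, 0, 0, 0], [0, 0, 0, 0, 0, 0], [0, 0, 0, 0, 0, 0], [0, 0, 0, 0, 0, 0], [0, 0, 0, 0, 0, 0], [0, 0, 1, 0, 0, 0], [0, 0, 2.5, 0, 0, 0], [0, 0, 4, 0, 0, 0], [0, 0, 4, 0, 0, 0], [0, 0, 3, 0, 0, 0], [0, 0, 0, 0, 0, 0]]], gripper=1)

```text
t: 29.95
tool_pos: [0.4546, 0.0823, 0.2373]
orientation: [1.907, 2.485, 0.013]
force: [0.6, 0.3, 0.3]
opening: 0.0918
gripper_force: 0.0
```

Call:
arm_command(deltas=[[[0.7, -3.4, 0, 0, 0, 0], [0.7, -3.4, 0, 0, 0, 0], [0, 0, 0, 0, 0, 0], [0, 0, 0, 0, 0, 0], [0, 0, 0, 0, 0, 0], [0, 0, 0, 0, 0, 0]]])

```text
t: 30.45
tool_pos: [0.4648, 0.0148, 0.2286]
orientation: [-1.912, -2.492, -0.0]
force: [0.4, 0.0, 1.3]
opening: 0.0929
gripper_force: 0.0
```

Run:
```python
from h import *
st(); im,m=shot('scene'); jm,n=shot('side'); wm,w=shot('wrist')
f=lambda i,p:cv2.resize(i[p[1]-30:p[1]+35,max(p[0]-35,0):p[0]+35],(260,241),interpolation=cv2.INTER_CUBIC)
g=lambda m:proj(m,[.452,.084,.08])[0].astype(int)
u,v=g(w); cv2.imwrite('pics/c10.png',np.hstack([f(im,g(m)),f(jm,g(n)),cv2.resize(wm[max(v-65,0):max(v-65,0)+130,u-70:u+70],(260,241))]))
discs(wm,w,.111,.022)
```

```text
{'t': 30.45, 'tool_pos': [0.4648, 0.0148, 0.2286], 'orientation': [-1.9116, -2.4925, -0.0002], 'force': [0.4052, 0.0402, 1.3216], 'opening': 0.0929, 'gripper_force': 0.0}
disc px 4.5 94.5 94.6 ctr [0.1954 0.0261] dia 0.1545
disc px 325.1 108.7 18.1 ctr [0.4509 0.0832] dia 0.0298
```

View pics/c10.png

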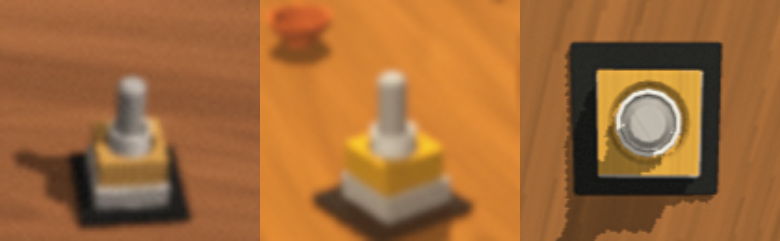

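The three crops show the complete stack. The punch stands upright in the cup at (131,110), (391,105) and (648,118), and the gripper is clear. I hand in.

```bash
python3 -c "
from plant import ticket
print(ticket.close_job())"
```

```text
the job is handed in; nothing more can be done
None
```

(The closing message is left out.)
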